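# Load the bar feeder and shut its guard

## Task

Get the bar feeder ready for its next run: first take the leftover brass offcuts out of its chamber and put them in the blue scrap tray, then feed every copper bar endwise through a guide tube of its own, all the way in until its end meets the red stop. When all the bars are in, lower the clear lid fully closed; do not knock the other things on the bench about.

Things in the scene. Friction and masses are not known exactly. Their poses are not given: they have to be found in the camera images.
- feeder: grey fixed bar feeder, 260 (x) by 128 (y) by 100 mm high; origin on the bench under the centre of its open chamber, 250 (x) by 100 mm (y), floor 50 and rim 100 mm above the bench. Three square steel guide tubes, 26 mm outside, stand out of its +y side; the red stop plate is the chamber's -y wall; the clear lid, open at the start, is hinged on the -y side
- tube0_mouth (a point): centre of the flared mouth of one of three guide tubes, 65 mm apart along the feeder's x, axes 62 mm above the bench. The 30 mm square mouth narrows over 10 mm to a 20 mm square bore, 40 mm long, opening into the chamber. A bar goes in along the feeder's -y; home, it stands 70 mm out of the mouth
- tube1_mouth (a point): centre of the flared mouth of one of three guide tubes, 65 mm apart along the feeder's x, axes 62 mm above the bench. The 30 mm square mouth narrows over 10 mm to a 20 mm square bore, 40 mm long, opening into the chamber. A bar goes in along the feeder's -y; home, it stands 70 mm out of the mouth
- tube2_mouth (a point): centre of the flared mouth of one of three guide tubes, 65 mm apart along the feeder's x, axes 62 mm above the bench. The 30 mm square mouth narrows over 10 mm to a 20 mm square bore, 40 mm long, opening into the chamber. A bar goes in along the feeder's -y; home, it stands 70 mm out of the mouth
- stop_face (a point): middle of the red stop plate's face (feeder y = -50 mm), 62 mm above the bench, 150 mm from the plane of the tube mouths
- lid (a joint): angle of the lid about its hinge: 0 closed (level), 1.57 upright, 1.55 to 1.75 at the start (upright or leaning a little back, away from the tubes), 1.8 the stop. The hinge is stiff: the lid stays wherever it is left; about 5 N at the handle moves it
- lid_hinge (a point): middle of the lid's hinge line, which runs along the feeder's x, 68 mm to the feeder's -y side of its origin, 100 mm above the bench
- lid_handle (a point): centre of the lid's black round handle bar, 12 mm thick, along the feeder's x, 98 mm free between two posts; its centre is 95 mm from the hinge line along the lid and 40 mm off the lid's outer face (34 mm gap; that face is 7 mm off the hinge line). The lid reaches 125 mm from the hinge. Closed, the handle is 147 mm above the bench
- bar0: copper-coloured straight square bar with black ends, 220 x 16 x 16 mm, about 110 g, lying flat on the bench at the start; origin at its centre, x along its length; either end may go first and any of the four sides may be up; absent in some starts
- bar1: copper-coloured straight square bar with black ends, 220 x 16 x 16 mm, about 110 g, lying flat on the bench at the start; origin at its centre, x along its length; either end may go first and any of the four sides may be up; absent in some starts
- bar2: copper-coloured straight square bar with black ends, 220 x 16 x 16 mm, about 110 g, lying flat on the bench at the start; origin at its centre, x along its length; either end may go first and any of the four sides may be up; absent in some starts
- offcut0: brass-coloured leftover block, 60 x 20 x 20 mm, about 180 g, lying on the feeder's chamber floor at the start; origin at its centre, x along its length
- offcut1: brass-coloured leftover block, 60 x 20 x 20 mm, about 180 g, lying on the feeder's chamber floor at the start; origin at its centre, x along its length
- tray: blue open scrap tray, fixed, outside 160 mm (its x) by 120 mm (its y), 45 mm high, walls and floor 4 to 5 mm; origin at the centre of its underside
- screwdriver: screwdriver lying on the bench, leave alone
- tape: yellow roll of tape, 80 mm across, 22 mm high, leave alone
- glue: small bottle, 44 mm across, 90 mm high, leave alone
- pliers: red-handled pliers lying on the bench, leave alone
- cup: white cup, 64 mm across, 70 mm high, leave alone
Things that resemble listed ones, but are neither listed nor needed, are in the scene too. Leave any green or grey look-alike of the bar0 alone.

How it is judged:
By the outcome, as a careful person would: the job done as asked, in the order asked, and still so for the second after the job is handed in, with the robot touching nothing.
Of bar0, bar1, bar2 only 2 to 3 are there at a start; the rules pass over those that are not, and their reading is None.
At some moment in a run one of bar0, bar1, bar2 may be knocked a few centimetres aside while the robot is not near it.
Once in a run the grip may slacken for a moment while it holds something.
It also fails if it takes over 208 s, if anything falls off the work surface, if the arm or the gripper's body presses on something with over 40 N, if the wrist force passes 120 N, or if a joint passes its speed limit or range.

## Robot

A 6-joint arm with a two-finger parallel gripper is mounted at the origin on the work surface. World frame = base frame: x ahead of the robot, y to its left, z up, the work surface at z = 0. Lengths are in m, angles in rad, forces in N, time in s.
With the tool pointing down it reaches from about 0.275 to 0.875 m from the base axis. Payload 12.5 kg.
Tool frame: the origin (TCP) lies where the fingers leave the gripper's body, on its centre line; the fingertips stand 73 mm ahead of it and the grasp point (between the pads) lies 54 mm ahead of it; z points along the fingers, y is the line along which they close (so a half turn about z gives the same grasp; the last joint's range is limited). The gripper opens to 85 mm and grips with 20 to 120 N. Pads are 22 mm wide; open, the fingers measure 114 mm over their backs; the gripper's body (76 mm by 85 mm) begins 54 mm behind the grasp point. The pads swing forward as they close: fully open they stand 13 mm farther back than shut.
Start: joints at [-0.085, 0.351, 1.652, -0, 1.139, -0.085], TCP at [0.55, 0, 0.304] pointing down, gripper open.
Joint ranges: [-2.75, 2.75], [-0.79, 2.1], [0.01, 2.65], [-1.57, 4.71], [0.07, 3.14], [-2.87, 2.87]. Speed limits (rad/s): [2.22, 2.22, 2.79, 3.14, 3.14, 3.14].

## Interface

Orientations are given as a 3x3 rotation matrix whose columns are the frame's x, y, z axes.
In Python, from rig import * gives the robot as it stands.
- The arm moves only by the tool drive_tool, never from a script. Its argument "commands" is text: rows parted by semicolons, each of 6 numbers parted by spaces: the shift along the world's x, y, z in m, then the turn, a rotation vector about the world's x, y, z in degrees. A call has exactly 5 rows; each row shifts and turns the commanded pose from where the row before left it; what a row does not reach is not made up. A row lasts 1/10 s, in which the tool goes at most 50 mm and 8.59 degrees, less where a joint would pass 70% of its speed; a pose out of reach is approached as far as the arm can. A call is refused whole if a number of a shift passes 0.05 or a number of a turn 8.59, either way. A call with a gripper value outside its range is refused whole. "claw" is the finger opening in m, from 0 to 0.0854, set as the call begins (left out, the last holds). The fingers move at their own pace and stop on an object; the grip force is fixed at half the most. Time passes only in rows, so rows that do not move let the fingers close, or fill a call up. It gives the time, the measured TCP pose, the force, the opening and the grip force at its end, in the units of the state.
- get_obs(): the state, without advancing time (a new reading comes with each control period).
- capture(name): name is "scene" or "side" or "wrist"; returns a dict with "pixels" (480x640x3 uint8, red, green, blue), "z_map" (480x640 float32, m along the optical axis (not along the pixel's ray), 0 where there is no reading), "fx", "fy", "cx", "cy" (pixels), "eye" and "rotation" of the camera in the world; the wrist camera has in their place "hand_eye" (4x4, takes a point from camera to tool coordinates, whose origin is the TCP and whose axes are the flange's). Camera axes: x right, y down, z forward; pixel columns grow to the right and rows downward; lengths in m; the calibration is good to about 2 mm. A picture is of the moment at which its call begins: read the wrist's pose just before it.
- job_done(): hands the job in; it is judged then, once.
The state is a dict: "time": time; "qpos": joint angles; "dq": joint speeds; "joint_efforts": joint torques, N m; "ee_pos": TCP position; "tcp_rot": TCP orientation; "wrist_force": force on the tool from outside, world axes, zero at the start; "ft_torque": the same for the moment, N m; "finger_gap": opening from 0.0 (shut) to 1.0 (fully open); "gripper_force": force on a finger pad.
Only numpy, scipy, OpenCV 4.12 (cv2) and the standard library are available. Lean on these libraries where they do the work, as an engineer would, in place of code of your own. Each camera call takes 0.05 s, during which the arm holds its last target. There are 200 camera calls.

## Working session

There is one attempt and no reset: what is moved stays moved. The work goes in short steps, Python scripts to look and compute and a tool call to move; the robot and the scene stay as the last step left them, time stands still between calls to the robot, and variables do not carry over. Pictures are saved under pics/ and viewed, at most 14 in all, crops included, and the job is handed in when it is done.

Besides the shell and the picture viewer there is one more tool, called after "Call:" as name(argument=value, ...), one argument or row to a line, values as JSON. drive_tool: Moves the arm, as the interface text tells. Its arguments: {"type":"object","properties":{"commands":{"type":"string"},"claw":{"type":"number"}},"required":["commands"]}

```bash
ls; mkdir -p pics
cat > h.py <<'E'
from rig import *
import numpy as np, cv2
def cap(n):
    o=get_obs(); c=capture(n); c['o']=o
    if 'hand_eye' in c:
        T=np.eye(4);T[:3,:3]=np.array(o['tcp_rot']).reshape(3,3);T[:3,3]=o['ee_pos']
        M=T@np.array(c['hand_eye']); c['eye']=M[:3,3]; c['rotation']=M[:3,:3]
    c['eye']=np.array(c['eye']);c['rotation']=np.array(c['rotation']).reshape(3,3)
    return c
def save(c,f): cv2.imwrite('pics/'+f,cv2.cvtColor(c['pixels'],cv2.COLOR_RGB2BGR))
def ray(c,uv,z):
    uv=np.atleast_2d(np.array(uv,float))
    d=np.c_[(uv[:,0]-c['cx'])/c['fx'],(uv[:,1]-c['cy'])/c['fy'],np.ones(len(uv))]@c['rotation'].T
    return c['eye']+d*((z-c['eye'][2])/d[:,2])[:,None]
def cloud(c):
    v,u=np.mgrid[0:480,0:640]; z=c['z_map']
    p=np.stack([(u-c['cx'])/c['fx']*z,(v-c['cy'])/c['fy']*z,z],-1)
    P=p@c['rotation'].T+c['eye']; P[z==0]=np.nan
    return P
E
python3 - <<'E'
from h import *
o=get_obs(); print(o)
for n in ['scene','side','wrist']:
    c=cap(n); save(c,n+'0.png'); print(n,c['eye'],c['rotation'].round(3).tolist(),c['fx'])
E
```

```text
pics
{'time': 0.0, 'qpos': array([-8.46052045e-02,  3.51263280e-01,  1.65240739e+00,  3.20525112e-05,
        1.13910452e+00, -8.45812600e-02]), 'dq': array([ 1.16952626e-03, -1.93566885e-05,  8.99195724e-04, -3.14036546e-04,
        7.49336506e-04, -1.40698299e-03]), 'joint_efforts': array([ 1.33101348e-03, -5.06107914e+01, -2.91406649e+01,  6.01447425e-06,
        4.57781483e-03,  4.96419239e-05]), 'ee_pos': array([5.49761449e-01, 4.85622222e-05, 3.03349908e-01]), 'tcp_rot': array([[ 3.74484739e-05,  9.99999308e-01, -1.17584245e-03],
       [ 9.99999991e-01, -3.72968898e-05,  1.28936931e-04],
       [ 1.28892986e-04, -1.17584727e-03, -9.99999300e-01]]), 'wrist_force': array([-0.13279138,  0.13464041,  0.34589904]), 'ft_torque': array([-0.02861023,  0.02203205, -0.02329353]), 'gripper_force': 0.0, 'finger_gap': 0.9978242409967956}
scene [1.42617886 0.03434217 1.21373301] [[0.081, 0.741, -0.667], [0.997, -0.069, 0.044], [-0.013, -0.669, -0.744]] 535.6608042323473
side [ 0.00702196 -0.94612326  1.18436248] [[0.934, -0.246, 0.261], [-0.358, -0.652, 0.668], [0.006, -0.717, -0.697]] 536.4879333884849
wrist [0.5488586  0.08126006 0.37382292] [[1.0, -0.0, -0.002], [-0.001, -0.949, -0.315], [-0.002, 0.315, -0.949]] 341.17200211892936
```

View pics/scene0.png

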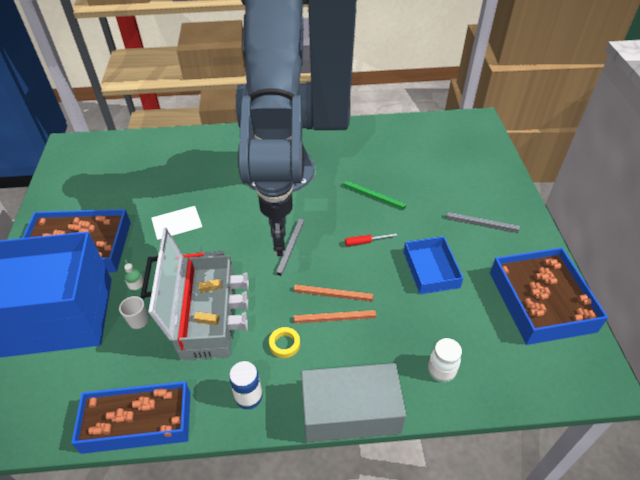

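View pics/side0.png

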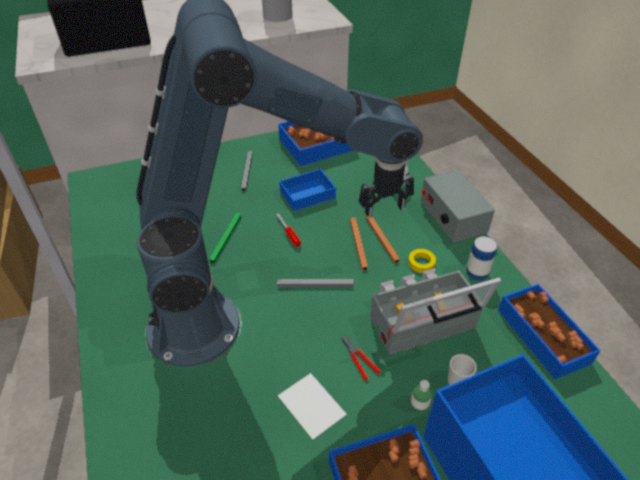

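The scene view shows the feeder at about (205,310), its tubes pointing right (+y world), with offcuts at (208,285) and (205,318). The two copper bars are at (333,293) and (335,317), and the tray is at (433,264). The side view shows the same two bars, with the grey and green look-alikes apart from them.

```bash
cat > meas.py <<'E'
from h import *
def rect(P2):
    r=cv2.minAreaRect((P2*1000).astype(np.float32)); 
    b=cv2.boxPoints(r); e=[b[1]-b[0],b[2]-b[1]]; l=max(e,key=np.linalg.norm)
    return np.array(r[0]).round(1), sorted(np.round(r[1],1)), round(np.degrees(np.arctan2(l[1],l[0]))%180,1)
def blobs(c,m,amin=60):
    m=cv2.morphologyEx(m.astype(np.uint8),cv2.MORPH_OPEN,np.ones((2,2)))
    n,L,S,C=cv2.connectedComponentsWithStats(m)
    return [(L==i,C[i].round(0),S[i,4]) for i in range(1,n) if S[i,4]>=amin]
def hsv(c): return cv2.cvtColor(c['pixels'],cv2.COLOR_RGB2HSV).astype(int)
E
python3 - <<'E'
from meas import *
for n in ['scene','side']:
    c=cap(n); P=cloud(c); H=hsv(c); h,s,v=H[...,0],H[...,1],H[...,2]
    inb=(P[...,0]>.25)&(P[...,0]<1.1)&(abs(P[...,1])<.5)
    for nm,m,z0,z1 in [('cop',(h<14)&(h>=4)&(s>110)&(v>90),.008,.03),('brass',(h>=15)&(h<24)&(s>120),.05,.09),('yel',(h>=24)&(h<33)&(s>140),.005,.03),('blue',(h>105)&(h<120)&(s>150)&(P[...,2]>.025),.025,.06)]:
        for b,C,a in blobs(c,m&inb):
            q=P[b]; q=q[(q[:,2]>z0)&(q[:,2]<z1)]
            if len(q)>30: print(n,nm,C,a,q[:,2].mean().round(3),rect(q[:,:2]))
    for z0,z1 in [(.094,.106),(.07,.08)]:
        m=(abs(P[...,2]-(z0+z1)/2)<(z1-z0)/2)&(P[...,1]<-.02)&(P[...,1]>-.4)&(P[...,0]>.5)&(P[...,0]<1.0)&(s<90)
        for b,C,a in blobs(c,m,30): print(n,'z',z0,C,a,rect(P[b][:,:2]))
E
```

```text
scene cop [334. 294.] 564 0.015 (array([547.3, 135.9]), [np.float64(20.0), np.float64(216.6)], np.float32(75.5))
scene cop [335. 317.] 595 0.015 (array([625.7, 132.7]), [np.float64(17.9), np.float64(217.7)], np.float32(88.8))
scene brass [211. 286.] 192 0.065 (array([ 532.2, -196.4]), [np.float64(19.5), np.float64(57.2)], np.float32(98.3))
scene brass [207. 319.] 213 0.065 (array([ 638. , -201.6]), [np.float64(20.5), np.float64(58.5)], np.float32(74.9))
scene yel [285. 343.] 555 0.019 (array([695.6,  -5.9]), [np.float64(74.0), np.float64(77.5)], np.float32(98.3))
scene blue [118. 245.] 343 0.043 (array([ 328.2, -481.1]), [np.float64(16.6), np.float64(163.7)], np.float32(173.6))
scene blue [ 91. 290.] 2429 0.043 (array([ 529.1, -494.9]), [np.float64(18.4), np.float64(251.5)], np.float32(2.1))
scene blue [434. 264.] 688 0.038 (array([480.6, 425.2]), [np.float64(123.0), np.float64(164.6)], np.float32(5.7))
scene blue [132. 418.] 1980 0.046 (array([ 870.9, -358.8]), [np.float64(122.1), np.float64(242.3)], np.float32(91.9))
scene z 0.094 [216. 319.] 304 (array([ 628.6, -155. ]), [np.float
[... 1351 characters left out ...]
(12.2), np.float64(153.0)], np.float32(174.3))
side z 0.094 [443. 280.] 176 (array([ 700.1, -194.8]), [np.float64(153.9), np.float64(216.1)], np.float32(16.6))
side z 0.094 [401. 290.] 60 (array([ 539. , -149.9]), [np.float64(7.3), np.float64(64.5)], np.float32(1.2))
side z 0.07 [431. 276.] 71 (array([665. , -97.8]), [np.float64(33.8), np.float64(126.0)], np.float32(52.3))
side z 0.07 [410. 281.] 67 (array([598.4, -99.4]), [np.float64(30.1), np.float64(123.1)], np.float32(54.8))
side z 0.07 [388. 287.] 69 (array([529.8, -97. ]), [np.float64(35.5), np.float64(115.2)], np.float32(60.2))
side z 0.07 [409. 293.] 37 (array([ 574.4, -147.7]), [np.float64(11.8), np.float64(54.2)], np.float32(13.5))
```

Call:
drive_tool(
  commands="0.01 -0.03 0 0 0 0;0.01 -0.03 0 0 0 0;0.01 -0.03 0 0 0 0;0.01 -0.03 0 0 0 0;0 -0.01 0 0 0 0",
)

```text
time: 0.75
ee_pos: [0.5905, -0.1323, 0.3035]
tcp_rot: [[0.002, 1.0, -0.0], [1.0, -0.002, -0.0], [-0.0, -0.0, -1.0]]
wrist_force: [0.2, -0.3, -0.5]
finger_gap: 1.005
gripper_force: 0.0
```

Call:
drive_tool(
  commands="0 0 0 0 0 0;0 0 0 0 0 0;0 0 0 0 0 0;0 0 0 0 0 0;0 0 0 0 0 0",
  claw=0.05,
)

```text
time: 1.25
ee_pos: [0.59, -0.1293, 0.304]
tcp_rot: [[-0.001, 1.0, 0.0], [1.0, 0.001, -0.0], [-0.0, 0.0, -1.0]]
wrist_force: [0.2, 0.5, 0.1]
finger_gap: 0.583
gripper_force: 0.0
```

Run:
```python
from meas import *
c=cap('wrist'); save(c,'w1.png'); print(c['o']['ee_pos'],c['eye'],c['o']['tcp_rot'].round(3).tolist())
P=cloud(c); H=hsv(c); h,s,v=H[...,0],H[...,1],H[...,2]
print(np.nanmin(P[...,2]),(c['z_map']>0).mean())
for b,C,a in blobs(c,(h>=15)&(h<24)&(s>120)):
    q=P[b]; print('brass',C,a,rect(q[:,:2]),np.nanpercentile(q[:,2],[5,50,95]).round(3))
    q=q[q[:,2]>.064]; 
    if len(q)>20: print(rect(q[:,:2]))
for z0,z1 in [(.094,.106),(.07,.08)]:
    m=(abs(P[...,2]-(z0+z1)/2)<(z1-z0)/2)&(P[...,1]<-.02)
    for b,C,a in blobs(c,m,150): print('z',z0,C,a,rect(P[b][:,:2]))
```

```text
[ 0.58996569 -0.12932689  0.30403758] [ 0.58889456 -0.04810895  0.37442762] [[-0.001, 1.0, 0.0], [1.0, 0.001, -0.0], [-0.0, 0.0, -1.0]]
-0.7591716726739697 0.9959440104166667
brass [259. 274.] 995 (array([ 533.7, -175.2]), [np.float64(33.8), np.float64(125.1)], np.float32(77.2)) [0.06  0.07  0.071]
(array([ 534.9, -169.8]), [np.float64(36.1), np.float64(113.3)], np.float32(78.2))
brass [365. 283.] 1098 (array([ 635.1, -208.4]), [np.float64(25.5), np.float64(71.6)], np.float32(77.5)) [0.066 0.07  0.071]
(array([ 633.1, -202.3]), [np.float64(19.5), np.float64(60.5)], np.float32(76.9))
z 0.094 [587. 180.] 838 (array([ 856.9, -111.3]), [np.float64(46.4), np.float64(115.7)], np.float32(150.6))
z 0.094 [313. 267.] 4220 (array([ 587.2, -223.7]), [np.float64(212.9), np.float64(355.7)], np.float32(179.4))
z 0.094 [320. 358.] 2072 (array([ 576.3, -219.4]), [np.float64(114.4), np.float64(136.3)], np.float32(105.1))
z 0.07 [565. 175.] 549 (array([ 843.7, -106.2]), [np.float64(41.8), np.float64(92.2)], np.float32(143.8))
z 0.07 [319. 212.] 4858 (array([ 588.4, -121.8]), [np.float64(45.2), np.float64(256.6)], np.float32(178.9))
z 0.07 [194. 296.] 472 (array([ 487.7, -175.2]), [np.float64(62.0), np.float64(153.5)], np.float32(62.2))
z 0.07 [443. 296.] 429 (array([ 711. , -207.1]), [np.float64(14.8), np.float64(92.9)], np.float32(79.9))
z 0.07 [321. 329.] 581 (array([ 577.2, -233.2]), [np.float64(86.0), np.float64(107.9)], np.float32(126.7))
```

View pics/w1.png

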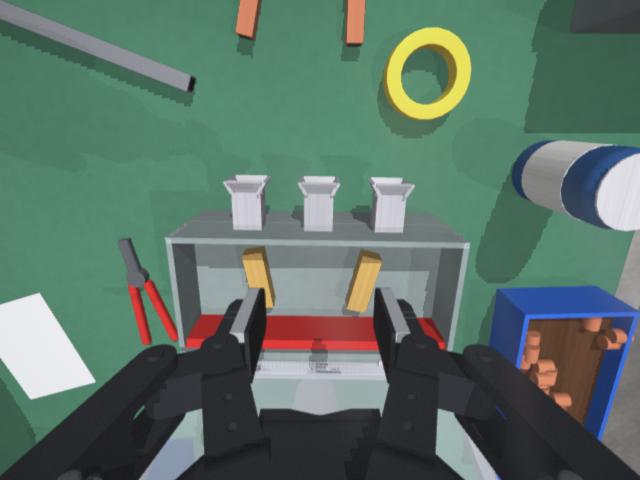

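The wrist view shows the three tubes at u = 249, 319 and 389 (v about 205). The offcuts are at (259,278) and (364,282) on the chamber floor, with the red stop at v about 330. The bar ends show at the top.

Run:
```python
from meas import *
c=cap('wrist'); P=cloud(c); H=hsv(c); h,s,v=H[...,0],H[...,1],H[...,2]
x,y,z=P[...,0],P[...,1],P[...,2]
cs=[]
for x0 in (.525,.59,.655):
    q=P[(abs(x-x0)<.025)&(y>-.134)&(y<-.085)&(z>.07)&(z<.082)]
    # centreline per y slice
    L=[]
    for ys in np.arange(-.132,-.1,.004):
        k=q[abs(q[:,1]-ys)<.002]
        if len(k)>8: L.append((ys,(k[:,0].min()+k[:,0].max())/2,np.ptp(k[:,0]),np.median(k[:,2])))
    L=np.array(L); print(L[:,1].mean().round(4),L.round(4)[:,1:].tolist(), 'mouth y',np.percentile(q[:,1],99).round(4))
H_=v; 
m=(h>=15)&(h<24)&(s>120)
for b,C,a in blobs(c,m,300):
    k=cv2.erode(b.astype(np.uint8),np.ones((3,3)))>0
    q=P[k]; q=q[(q[:,2]>.0675)&(q[:,2]<.0725)]
    cn=cv2.findContours(b.astype(np.uint8),0,1)[0]; 
    print('brass',C,rect(q[:,:2]),np.median(q[:,:2],0))
q=P[(z>.094)&(z<.106)&(abs(x-.59)<.11)&(y>-.2)&(y<-.1)]
A=np.polyfit(q[:,0],q[:,1],1);print('rim+y',A,np.percentile(q[:,1],[2,50,98]).round(4))
r=P[((h<6)|(h>174))&(s>150)&(z>.05)&(z<.12)&(abs(x-.59)<.12)]
print('red z range',np.percentile(r,[2,50,98],axis=0).round(4).tolist())
f=r[r[:,2]<.09];print(np.polyfit(f[:,0],f[:,1],1))
c2=cap('scene');Q=cloud(c2); k=Q[(abs(Q[...,0]-.59)<.1)&(Q[...,1]<-.25)&(Q[...,1]>-.4)&(Q[...,2]>.12)&(Q[...,2]<.25)]
print('lid',len(k),np.polyfit(k[:,2],k[:,1],1),k[:,2].max())
```

```text
0.523 [[0.5228, 0.0258, 0.0753], [0.5226, 0.0263, 0.0753], [0.5228, 0.0259, 0.0751], [0.523, 0.0259, 0.0753], [0.5232, 0.0257, 0.0751], [0.5229, 0.0262, 0.0753], [0.5232, 0.0297, 0.0759], [0.5235, 0.0326, 0.0782]] mouth y -0.0972
0.5878 [[0.5875, 0.0255, 0.0752], [0.5875, 0.0254, 0.0752], [0.5875, 0.0253, 0.0751], [0.5875, 0.0253, 0.0752], [0.5875, 0.0251, 0.0753], [0.5888, 0.0276, 0.0752], [0.5879, 0.0294, 0.0768], [0.5884, 0.0331, 0.0789]] mouth y -0.0987
0.6527 [[0.6522, 0.0254, 0.0752], [0.6526, 0.0262, 0.0751], [0.6524, 0.026, 0.0751], [0.6527, 0.0263, 0.0752], [0.6527, 0.0259, 0.0752], [0.6528, 0.0295, 0.0753], [0.6526, 0.0301, 0.0773], [0.6532, 0.0356, 0.0791]] mouth y -0.0997
brass [259. 274.] (array([ 529. , -197.8]), [np.float64(17.7), np.float64(59.6)], np.float32(99.0)) [ 0.52910934 -0.18900271]
brass [365. 283.] (array([ 633.8, -201.9]), [np.float64(18.1), np.float64(59.3)], np.float32(78.6)) [ 0.63358835 -0.20038912]
rim+y [-0.01806299 -0.13527478] [-0.1501 -0.1458 -0.1424]
red z range [[0.4724, -0.2583, 0.0541], [0.5845, -0.2495, 0.082], [0.7068, -0.2467, 0.095]]
[-0.01834859 -0.23833435]
lid 1804 [-0.25739006 -0.24211999] 0.2298257842552921
```

Call:
drive_tool(
  commands="-0.02 -0.02 0 0 0 3;-0.02 -0.02 0 0 0 3;-0.021 -0.024 0 0 0 3;0 0 -0.03 0 0 0;0 0 -0.03 0 0 0",
)

```text
time: 1.9
ee_pos: [0.5288, -0.1948, 0.244]
tcp_rot: [[-0.155, 0.988, 0.002], [0.988, 0.155, -0.001], [-0.001, 0.002, -1.0]]
wrist_force: [1.5, -0.2, 0.1]
finger_gap: 0.584
gripper_force: 0.0
```

Call:
drive_tool(
  commands="0 0 -0.03 0 0 0;0 0 -0.03 0 0 0;0 0 -0.02 0 0 0;0 0 0 0 0 0;0 0 0 0 0 0",
)

```text
time: 2.4
ee_pos: [0.5292, -0.1941, 0.1644]
tcp_rot: [[-0.156, 0.988, 0.0], [0.988, 0.156, -0.0], [-0.0, 0.0, -1.0]]
wrist_force: [-0.4, 1.2, 1.2]
finger_gap: 0.584
gripper_force: 0.0
```

Run:
```python
from meas import *
c=cap('wrist'); save(c,'w2.png')
```

```text
(no output)
```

View pics/w2.png

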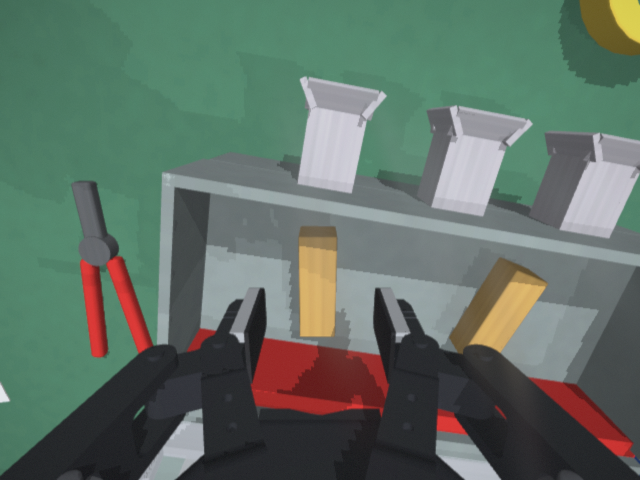

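The offcut at (318,280) is aligned between the fingers. Descend and grip.

Call:
drive_tool(
  commands="0 0 -0.02 0 0 0;0 0 -0.016 0 0 0;0 0 0 0 0 0;0 0 0 0 0 0;0 0 0 0 0 0",
)

```text
time: 2.95
ee_pos: [0.5296, -0.1942, 0.1293]
tcp_rot: [[-0.156, 0.988, 0.002], [0.988, 0.156, -0.001], [-0.001, 0.002, -1.0]]
wrist_force: [0.5, -0.0, -0.4]
finger_gap: 0.583
gripper_force: 0.0
```

Call:
drive_tool(
  commands="0 0 0 0 0 0;0 0 0 0 0 0;0 0 0 0 0 0;0 0 0 0 0 0;0 0 0 0 0 0",
  claw=0.0,
)

```text
time: 3.45
ee_pos: [0.5293, -0.1941, 0.1287]
tcp_rot: [[-0.156, 0.988, 0.001], [0.988, 0.156, -0.0], [-0.001, 0.001, -1.0]]
wrist_force: [-1.2, 0.3, 5.8]
finger_gap: 0.216
gripper_force: 59.4
```

Call:
drive_tool(
  commands="0 0 0 0 0 0;0 0 0.02 0 0 0;0 0 0.03 0 0 0;0 0 0.03 0 0 0;0 0 0.03 0 0 0",
)

```text
time: 3.95
ee_pos: [0.5288, -0.1938, 0.239]
tcp_rot: [[-0.156, 0.988, -0.0], [0.988, 0.156, 0.0], [0.0, -0.0, -1.0]]
wrist_force: [0.3, -0.2, -3.0]
finger_gap: 0.217
gripper_force: 59.1
```

Call:
drive_tool(
  commands="-0.006 0.03 0 0 0 0;-0.006 0.045 0 0 0 0;-0.006 0.045 0 0 0 0;-0.006 0.045 0 0 0 0;-0.006 0.045 0 0 0 0",
)

```text
time: 4.45
ee_pos: [0.4983, 0.0177, 0.238]
tcp_rot: [[-0.156, 0.988, 0.0], [0.988, 0.156, 0.0], [0.0, 0.0, -1.0]]
wrist_force: [1.4, -0.3, -1.8]
finger_gap: 0.217
gripper_force: 59.2
```

Call:
drive_tool(
  commands="-0.006 0.045 0 0 0 0;-0.006 0.045 0 0 0 0;-0.006 0.045 0 0 0 0;-0.006 0.045 0 0 0 0;-0.006 0.045 0 0 0 0",
)

```text
time: 4.95
ee_pos: [0.4683, 0.2428, 0.238]
tcp_rot: [[-0.156, 0.988, 0.0], [0.988, 0.156, -0.0], [-0.0, 0.0, -1.0]]
wrist_force: [1.5, -0.7, -1.4]
finger_gap: 0.209
gripper_force: 59.2
```

Call:
drive_tool(
  commands="-0.006 0.045 0 0 0 -1;-0.006 0.045 0 0 0 -1;-0.006 0.045 0 0 0 -1;0 0.03 0 0 0 0;0 0.017 0 0 0 0",
)

```text
time: 5.45
ee_pos: [0.4502, 0.4254, 0.2377]
tcp_rot: [[-0.106, 0.994, -0.0], [0.994, 0.106, 0.0], [0.0, -0.0, -1.0]]
wrist_force: [0.6, -0.3, -1.6]
finger_gap: 0.211
gripper_force: 59.1
```

Call:
drive_tool(
  commands="0 0 0 0 0 0;0 0 0 0 0 0;0 0 0 0 0 0;0 0 0 0 0 0;0 0 0 0 0 0",
)

```text
time: 5.95
ee_pos: [0.4512, 0.4224, 0.2381]
tcp_rot: [[-0.104, 0.995, 0.0], [0.995, 0.104, 0.0], [0.0, 0.0, -1.0]]
wrist_force: [0.9, -0.2, -1.8]
finger_gap: 0.218
gripper_force: 59.1
```

Call:
drive_tool(
  commands="0 0 -0.04 0 0 0;0 0 -0.04 0 0 0;0 0 -0.04 0 0 0;0 0 -0.024 0 0 0;0 0 0 0 0 0",
)

```text
time: 6.45
ee_pos: [0.4498, 0.4216, 0.0907]
tcp_rot: [[-0.104, 0.995, -0.005], [0.995, 0.104, -0.004], [-0.003, -0.005, -1.0]]
wrist_force: [-0.4, 0.1, -1.9]
finger_gap: 0.213
gripper_force: 59.0
```

Call:
drive_tool(
  commands="0 0 0 0 0 0;0 0 0 0 0 0;0 0 0 0 0 0;0 0 0 0 0 0;0 0 0.03 0 0 0",
  claw=0.04,
)

```text
time: 6.95
ee_pos: [0.4498, 0.4221, 0.1218]
tcp_rot: [[-0.105, 0.995, -0.004], [0.995, 0.105, -0.003], [-0.003, -0.004, -1.0]]
wrist_force: [-0.0, -0.0, -0.0]
finger_gap: 0.465
gripper_force: 0.0
```

Call:
drive_tool(
  commands="0 0 0.04 0 0 0;0 0 0.04 0 0 0;0 0 0.04 0 0 0;0.01 -0.03 0 0 0 -3;0.01 -0.04 0 0 0 -3",
)

```text
time: 7.45
ee_pos: [0.4712, 0.3534, 0.2459]
tcp_rot: [[-0.0, 1.0, 0.003], [1.0, 0.0, 0.002], [0.002, 0.003, -1.0]]
wrist_force: [0.9, -0.8, -0.7]
finger_gap: 0.463
gripper_force: 0.0
```

Call:
drive_tool(
  commands="0.013 -0.045 0 0 0 -1;0.013 -0.045 0 0 0 -1;0.013 -0.045 0 0 0 -1;0.013 -0.045 0 0 0 -1;0.013 -0.045 0 0 0 -1",
  claw=0.05,
)

```text
time: 7.95
ee_pos: [0.5363, 0.1262, 0.2447]
tcp_rot: [[0.088, 0.996, 0.001], [0.996, -0.088, 0.0], [0.0, 0.001, -1.0]]
wrist_force: [0.8, 0.4, 0.0]
finger_gap: 0.587
gripper_force: 0.0
```

Call:
drive_tool(
  commands="0.013 -0.045 0 0 0 -1;0.013 -0.045 0 0 0 -1;0.013 -0.045 0 0 0 -1;0.013 -0.045 0 0 0 -1;0.013 -0.045 0 0 0 -1",
)

```text
time: 8.45
ee_pos: [0.6013, -0.099, 0.2447]
tcp_rot: [[0.174, 0.985, 0.001], [0.985, -0.174, -0.0], [-0.0, 0.001, -1.0]]
wrist_force: [-0.2, -0.1, 0.4]
finger_gap: 0.588
gripper_force: 0.0
```

Call:
drive_tool(
  commands="0.015 -0.04 0 0 0 -1;0.01 -0.04 0 0 0 0;0.008 -0.021 0 0 0 0;0 0 0 0 0 0;0 0 0 0 0 0",
)

```text
time: 8.95
ee_pos: [0.6338, -0.1978, 0.244]
tcp_rot: [[0.191, 0.982, -0.0], [0.982, -0.191, 0.0], [0.0, -0.0, -1.0]]
wrist_force: [0.4, 0.1, 0.5]
finger_gap: 0.584
gripper_force: 0.0
```

Call:
drive_tool(
  commands="0 0 -0.03 0 0 0;0 0 -0.03 0 0 0;0 0 -0.02 0 0 0;0 0 0 0 0 0;0 0 0 0 0 0",
)

```text
time: 9.45
ee_pos: [0.6342, -0.1971, 0.1648]
tcp_rot: [[0.19, 0.982, 0.0], [0.982, -0.19, -0.0], [0.0, 0.0, -1.0]]
wrist_force: [0.2, -0.3, -0.1]
finger_gap: 0.587
gripper_force: 0.0
```

Run:
```python
from meas import *
c=cap('wrist'); save(c,'w3.png')
P=cloud(c); H=hsv(c); h,s,v=H[...,0],H[...,1],H[...,2]
for b,C,a in blobs(c,(h>=15)&(h<24)&(s>120),300):
    k=cv2.erode(b.astype(np.uint8),np.ones((3,3)))>0
    q=P[k]; q=q[(q[:,2]>.066)&(q[:,2]<.074)]
    if len(q)>50: print('brass',C,rect(q[:,:2]))
```

```text
brass [321. 295.] (array([ 632.8, -204.1]), [np.float64(17.9), np.float64(56.5)], np.float32(76.1))
```

Call:
drive_tool(
  commands="0 -0.003 -0.02 0 0 -2;0 0 -0.016 0 0 0;0 0 0 0 0 0;0 0 0 0 0 0;0 0 0 0 0 0",
)

```text
time: 10.0
ee_pos: [0.6344, -0.201, 0.1289]
tcp_rot: [[0.224, 0.974, 0.001], [0.974, -0.224, -0.001], [-0.0, 0.001, -1.0]]
wrist_force: [0.8, 0.0, 1.1]
finger_gap: 0.587
gripper_force: 0.0
```

Call:
drive_tool(
  commands="0 0 0 0 0 0;0 0 0 0 0 0;0 0 0 0 0 0;0 0 0 0 0 0;0 0 0 0 0 0",
  claw=0.0,
)

```text
time: 10.5
ee_pos: [0.6343, -0.2011, 0.1287]
tcp_rot: [[0.225, 0.974, 0.001], [0.974, -0.225, -0.0], [-0.0, 0.001, -1.0]]
wrist_force: [-0.2, 0.2, 6.0]
finger_gap: 0.215
gripper_force: 59.8
```

Call:
drive_tool(
  commands="0 0 0 0 0 0;0 0 0.02 0 0 0;0 0 0.03 0 0 0;0 0 0.03 0 0 0;0 0 0.03 0 0 0",
)

```text
time: 11.0
ee_pos: [0.6337, -0.2008, 0.2386]
tcp_rot: [[0.225, 0.974, -0.001], [0.974, -0.225, 0.0], [0.0, -0.001, -1.0]]
wrist_force: [1.0, -0.1, -2.3]
finger_gap: 0.214
gripper_force: 58.9
```

Call:
drive_tool(
  commands="-0.009 0.03 0 0 0 1;-0.009 0.045 0 0 0 1;-0.009 0.045 0 0 0 1;-0.009 0.045 0 0 0 1;-0.009 0.045 0 0 0 1",
)

```text
time: 11.5
ee_pos: [0.5881, 0.0106, 0.2377]
tcp_rot: [[0.139, 0.99, -0.001], [0.99, -0.139, 0.0], [0.0, -0.001, -1.0]]
wrist_force: [0.0, 1.5, -0.9]
finger_gap: 0.218
gripper_force: 59.0
```

Call:
drive_tool(
  commands="-0.009 0.045 0 0 0 1;-0.009 0.045 0 0 0 1;-0.009 0.045 0 0 0 1;-0.009 0.045 0 0 0 1;-0.009 0.045 0 0 0 1",
)

```text
time: 12.0
ee_pos: [0.5432, 0.2357, 0.2377]
tcp_rot: [[0.052, 0.999, -0.0], [0.999, -0.052, -0.0], [-0.0, -0.0, -1.0]]
wrist_force: [1.6, 0.7, -2.1]
finger_gap: 0.213
gripper_force: 59.0
```

Call:
drive_tool(
  commands="-0.009 0.045 0 0 0 1;-0.009 0.045 0 0 0 1;-0.012 0.045 0 0 0 1;0 0.03 0 0 0 1;0 0.023 0 0 0 1",
)

```text
time: 12.5
ee_pos: [0.513, 0.4241, 0.2375]
tcp_rot: [[-0.037, 0.999, -0.001], [0.999, 0.037, -0.0], [-0.0, -0.001, -1.0]]
wrist_force: [1.2, -0.5, -1.3]
finger_gap: 0.213
gripper_force: 59.0
```

Call:
drive_tool(
  commands="0 0 0 0 0 0;0 0 0 0 0 0;0 0 0 0 0 0;0 0 0 0 0 0;0 0 0 0 0 0",
)

```text
time: 13.0
ee_pos: [0.5143, 0.4213, 0.238]
tcp_rot: [[-0.034, 0.999, -0.0], [0.999, 0.034, -0.0], [-0.0, -0.0, -1.0]]
wrist_force: [0.3, -0.1, -2.1]
finger_gap: 0.214
gripper_force: 59.0
```

Call:
drive_tool(
  commands="0 0 -0.04 0 0 0;0 0 -0.04 0 0 0;0 0 -0.04 0 0 0;0 0 -0.024 0 0 0;0 0 0 0 0 0",
)

```text
time: 13.5
ee_pos: [0.5127, 0.4206, 0.0904]
tcp_rot: [[-0.034, 0.999, -0.005], [0.999, 0.034, -0.004], [-0.003, -0.005, -1.0]]
wrist_force: [-0.4, 0.2, -1.3]
finger_gap: 0.219
gripper_force: 58.9
```

Call:
drive_tool(
  commands="0 0 0 0 0 0;0 0 0 0 0 0;0 0 0 0 0 0;0 0 0 0 0 0;0 0 0.03 0 0 0",
  claw=0.035,
)

```text
time: 14.0
ee_pos: [0.5127, 0.4211, 0.1215]
tcp_rot: [[-0.035, 0.999, -0.004], [0.999, 0.035, -0.003], [-0.003, -0.005, -1.0]]
wrist_force: [0.1, 0.4, -0.5]
finger_gap: 0.41
gripper_force: 0.0
```

Call:
drive_tool(
  commands="0 0 0.04 0 0 0;0 0 0.04 0 0 0;0 0 0.04 0 0 0;0.01 -0.04 0 0 0 0;0.01 -0.04 0 0 0 0",
)

```text
time: 14.5
ee_pos: [0.5341, 0.3419, 0.246]
tcp_rot: [[-0.037, 0.999, 0.003], [0.999, 0.037, 0.002], [0.002, 0.003, -1.0]]
wrist_force: [1.4, -0.7, -0.9]
finger_gap: 0.407
gripper_force: 0.0
```

Call:
drive_tool(
  commands="0.01 -0.04 0.01 0 0 -2;0.01 -0.04 0.01 0 0 0;0.01 -0.04 0.01 0 0 0;0 -0.04 0 0 0 0;0 0 0 0 0 0",
  claw=0.045,
)

```text
time: 15.0
ee_pos: [0.5644, 0.1782, 0.2749]
tcp_rot: [[0.004, 1.0, 0.001], [1.0, -0.004, -0.0], [-0.0, 0.001, -1.0]]
wrist_force: [0.2, 1.2, -1.3]
finger_gap: 0.526
gripper_force: 0.0
```

```bash
cat > bars.py <<'E'
from meas import *
def bars(c,zc=.016):
    P=cloud(c); H=hsv(c); h,s,v=H[...,0],H[...,1],H[...,2]
    for b,C,a in blobs(c,(h<14)&(h>=3)&(s>110)&(v>80)&(abs(P[...,1])<.45),150):
        q=P[b]; q=q[(q[:,2]>zc-.005)&(q[:,2]<zc+.005)]
        if len(q)>30: print('cop',C,a,rect(q[:,:2]))
def brass(c):
    P=cloud(c); H=hsv(c); h,s,v=H[...,0],H[...,1],H[...,2]
    for b,C,a in blobs(c,(h>=15)&(h<24)&(s>120),50): print('brass',C,np.nanmedian(P[b],0).round(3))
E
python3 - <<'E'
from bars import *
c=cap('wrist'); print(c['o']['ee_pos']); save(c,'w4.png'); bars(c)
c=cap('scene'); bars(c); brass(c); save(c,'s4.png')
E
```

```text
[0.56435524 0.17821923 0.27491924]
cop [305. 237.] 2991 (array([544.8, 133.8]), [np.float64(14.7), np.float64(219.2)], np.float32(76.2))
cop [378. 222.] 2679 (array([622.7, 130.6]), [np.float64(16.4), np.float64(217.4)], np.float32(89.2))
cop [334. 294.] 568 (array([548.6, 136.3]), [np.float64(16.6), np.float64(215.3)], np.float32(76.2))
cop [335. 317.] 592 (array([626.2, 132.8]), [np.float64(18.1), np.float64(217.6)], np.float32(89.5))
brass [428. 259.] [0.458 0.418 0.019]
brass [433. 276.] [0.521 0.42  0.02 ]
```

View pics/w4.png

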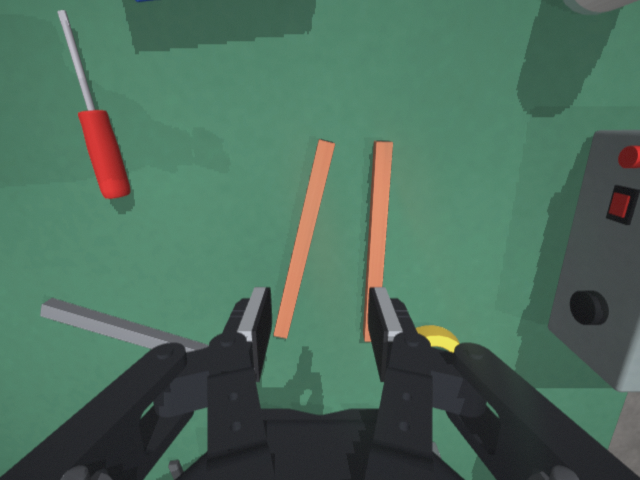

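Both bars lie clear at (305,237) and (378,222), with the tape by (437,340). Both offcuts are in the tray. I'm taking the right-hand bar first.

Call:
drive_tool(
  commands="0.02 0.01 -0.03 0 0 -0.6;0.02 0.01 -0.03 0 0 0;0.019 0.002 -0.03 0 0 0;0 0 -0.03 0 0 0;0 0 -0.03 0 0 0",
  claw=0.04,
)

```text
time: 15.6
ee_pos: [0.623, 0.2056, 0.1225]
tcp_rot: [[0.009, 1.0, 0.0], [1.0, -0.009, 0.0], [0.0, 0.0, -1.0]]
wrist_force: [0.1, 0.2, -0.1]
finger_gap: 0.464
gripper_force: 0.0
```

Call:
drive_tool(
  commands="0 0 -0.02 0 0 0;0 0 -0.01 0 0 0;0 0 0 0 0 0;0 0 0 0 0 0;0 0 0 0 0 0",
)

```text
time: 16.1
ee_pos: [0.6236, 0.2044, 0.0953]
tcp_rot: [[0.01, 1.0, 0.002], [1.0, -0.01, 0.001], [0.001, 0.002, -1.0]]
wrist_force: [-0.7, -0.7, 0.7]
finger_gap: 0.471
gripper_force: 0.0
```

Call:
drive_tool(
  commands="0 -0.005 -0.01 0 0 0.2;0 0 -0.006 0 0 0;0 0 0 0 0 0;0 0 0 0 0 0;0 0 0 0 0 0",
)

```text
time: 16.6
ee_pos: [0.6231, 0.1991, 0.078]
tcp_rot: [[0.007, 1.0, 0.0], [1.0, -0.007, 0.0], [0.0, 0.0, -1.0]]
wrist_force: [0.3, -0.5, 0.2]
finger_gap: 0.466
gripper_force: 0.0
```

Call:
drive_tool(
  commands="0 0 0 0 0 0;0 0 0 0 0 0;0 0 0 0 0 0;0 0 0 0 0 0;0 0 0 0 0 0",
  claw=0.0,
)

```text
time: 17.1
ee_pos: [0.6233, 0.1991, 0.0784]
tcp_rot: [[0.007, 1.0, 0.001], [1.0, -0.007, 0.0], [0.0, 0.001, -1.0]]
wrist_force: [-0.3, -0.5, 5.0]
finger_gap: 0.167
gripper_force: 60.7
```

Call:
drive_tool(
  commands="0 0 0 0 0 0;0 0 0.01 0 0 0;0 0 0.02 0 0 0;0 0 0.02 0 0 0;0 0 0.02 0 0 0",
)

```text
time: 17.6
ee_pos: [0.6227, 0.199, 0.1488]
tcp_rot: [[0.007, 1.0, -0.001], [1.0, -0.007, -0.0], [-0.0, -0.001, -1.0]]
wrist_force: [-0.5, 0.1, -1.2]
finger_gap: 0.167
gripper_force: 59.9
```

```bash
cat > held.py <<'E'
from meas import *
# direction/height of the held copper bar from wrist + scene depth
def held(c,xlo,xhi,zlo=.03,zhi=.25):
    P=cloud(c); H=hsv(c); h,s,v=H[...,0],H[...,1],H[...,2]
    q=P[(h<14)&(h>=3)&(s>110)&(v>70)&(P[...,2]>zlo)&(P[...,2]<zhi)&(P[...,0]>xlo)&(P[...,0]<xhi)]
    if len(q)<30: print('none');return
    y=q[:,1]; ys=np.linspace(y.min(),y.max(),9); R=[]
    for a,b in zip(ys[:-1],ys[1:]):
        k=q[(y>=a)&(y<=b)]
        if len(k)>5:
            k=k[k[:,2]>np.percentile(k[:,2],90)-.004] # top face
            R.append([(a+b)/2,(k[:,0].min()+k[:,0].max())/2,np.median(k[:,2])])
    R=np.array(R); print(len(q),'y',y.min().round(4),y.max().round(4)); print((R*1000).round(1).tolist())
    print('dx/dy',np.polyfit(R[:,0],R[:,1],1).round(4),'dz/dy',np.polyfit(R[:,0],R[:,2],1).round(4))
E
python3 - <<'E'
from held import *
for n in ['wrist','scene','side']:
    c=cap(n); save(c,n+'5.png'); print(n); held(c,.58,.67)
print(get_obs()['ee_pos'])
E
```

```text
wrist
6530 y 0.141 0.2408
[[147.3, 621.2, 86.4], [159.7, 621.4, 86.4], [172.2, 621.4, 86.5], [184.7, 607.1, 86.6], [197.2, 604.3, 86.7], [209.6, 606.0, 86.8], [222.1, 621.5, 86.8], [234.6, 621.7, 86.9]]
dx/dy [-0.0428  0.6238] dz/dy [0.0061 0.0855]
scene
2345 y 0.0216 0.7986
[[70.2, 624.5, 90.1], [167.3, 641.2, 90.9], [264.4, 626.3, 91.1], [652.9, 625.1, 62.1], [750.0, 624.7, 59.0]]
dx/dy [-0.0098  0.6321] dz/dy [-0.053   0.0988]
side
531 y 0.0182 0.7898
[[66.4, 619.7, 88.6], [162.8, 619.9, 90.1], [645.1, 627.1, 62.5], [741.6, 604.8, 57.6]]
dx/dy [-0.0096  0.6217] dz/dy [-0.0496  0.0948]
[0.62329104 0.19911472 0.14887774]
```

Call:
drive_tool(
  commands="0.011 -0.03 0 0 0 -0.7;0.011 -0.03 0 0 0 0;0.011 -0.03 -0.005 0 0 0;0 -0.015 -0.006 0 0 0;0 0 -0.006 0 0 0",
)

```text
time: 18.25
ee_pos: [0.6554, 0.0923, 0.1292]
tcp_rot: [[0.022, 1.0, -0.002], [1.0, -0.022, -0.0], [-0.0, -0.002, -1.0]]
wrist_force: [0.3, 0.2, -1.5]
finger_gap: 0.17
gripper_force: 59.9
```

Call:
drive_tool(
  commands="0 0 0 0 0 0;0 0 0 0 0 0;0 0 0 0 0 0;0 0 0 0 0 0;0 0 0 0 0 0",
)

```text
time: 18.75
ee_pos: [0.656, 0.0945, 0.1311]
tcp_rot: [[0.019, 1.0, 0.0], [1.0, -0.019, 0.0], [0.0, 0.0, -1.0]]
wrist_force: [0.8, 0.6, -1.4]
finger_gap: 0.166
gripper_force: 59.9
```

```bash
cat > al.py <<'E'
from held import *
c=cap('scene'); save(c,'al.png'); P=cloud(c); H=hsv(c); h,s,v=H[...,0],H[...,1],H[...,2]
x,y,z=P[...,0],P[...,1],P[...,2]
def sl(m,ys,w=.006):
    R=[]
    for a in ys:
        k=P[m&(abs(y-a)<w)]
        if len(k)>4: R.append([round(a,3),((k[:,0].min()+k[:,0].max())/2).round(4),np.ptp(k[:,0]).round(4),np.median(k[:,2]).round(4)])
    return R
import sys
X=float(sys.argv[1])
m=(h<14)&(h>=3)&(s>110)&(v>70)&(abs(x-X)<.06)&(z>.062)&(z<.1); print('bar',*sl(m,np.arange(-.13,.16,.02)),sep='\n')
k=P[m]; print('front',k[:,1].min())
m=(s<60)&(v>110)&(abs(x-X)<.025)&(z>.069)&(z<.08); print('tube',*sl(m,np.arange(-.14,-.09,.008),.004),sep='\n')
print(get_obs()['ee_pos'],get_obs()['wrist_force'])
E
python3 al.py .655; python3 -c "
import cv2;i=cv2.imread('pics/al.png')[230:390,150:400];cv2.imwrite('pics/alc.png',cv2.resize(i,None,fx=3,fy=3))"
```

```text
bar
[np.float64(-0.07), np.float64(0.6536), np.float64(0.0171), np.float64(0.0672)]
[np.float64(-0.05), np.float64(0.654), np.float64(0.0189), np.float64(0.0671)]
[np.float64(-0.03), np.float64(0.6543), np.float64(0.0176), np.float64(0.0677)]
[np.float64(-0.01), np.float64(0.6545), np.float64(0.0158), np.float64(0.0675)]
[np.float64(0.01), np.float64(0.6546), np.float64(0.0191), np.float64(0.0681)]
[np.float64(0.03), np.float64(0.6572), np.float64(0.0147), np.float64(0.0682)]
[np.float64(0.05), np.float64(0.6576), np.float64(0.0146), np.float64(0.0695)]
[np.float64(0.07), np.float64(0.6565), np.float64(0.0173), np.float64(0.069)]
[np.float64(0.11), np.float64(0.6568), np.float64(0.016), np.float64(0.0669)]
[np.float64(0.13), np.float64(0.6572), np.float64(0.0171), np.float64(0.0685)]
front -0.08205909988013776
tube
[np.float64(-0.14), np.float64(0.6524), np.float64(0.0313), np.float64(0.0749)]
[np.float64(-0.132), np.float64(0.6533), np.float64(0.0286), np.float64(0.0741)]
[np.float64(-0.124), np.float64(0.6534), np.float64(0.0246), np.float64(0.0746)]
[np.float64(-0.116), np.float64(0.6554), np.float64(0.0291), np.float64(0.0754)]
[np.float64(-0.108), np.float64(0.6531), np.float64(0.0311), np.float64(0.0763)]
[np.float64(-0.1), np.float64(0.6541), np.float64(0.0371), np.float64(0.0779)]
[0.65599888 0.09434812 0.13108811] [ 0.23976427  0.24624734 -1.40187171]
```

View pics/alc.png

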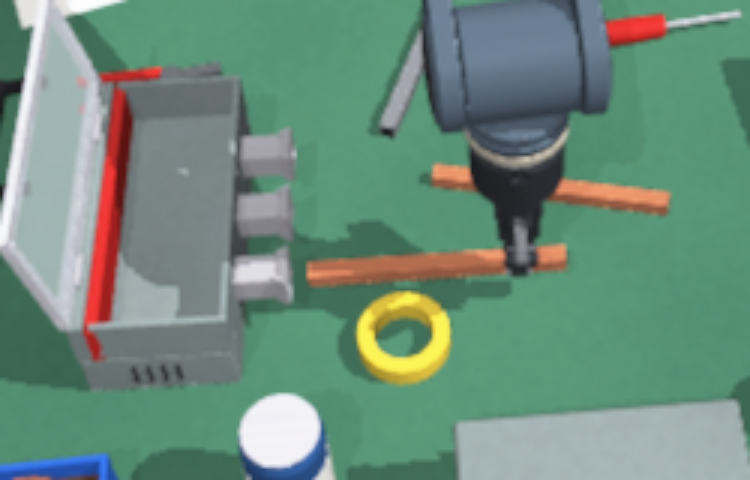

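The bar is lined up with the near tube, whose mouth is at about (285,275) in the crop; the bar end is at (310,272). Feed it gently.

Call:
drive_tool(
  commands="0 -0.008 0.001 0 0 0;0 -0.008 0 0 0 0;0 -0.008 0 0 0 0;0 -0.008 0 0 0 0;0 -0.008 0 0 0 0",
)

```text
time: 19.3
ee_pos: [0.656, 0.0531, 0.1319]
tcp_rot: [[0.02, 1.0, -0.0], [1.0, -0.02, -0.0], [-0.0, -0.0, -1.0]]
wrist_force: [-0.7, 0.5, -1.7]
finger_gap: 0.164
gripper_force: 59.9
```

Call:
drive_tool(
  commands="-0.0003 -0.006 0 0 0 0;-0.0002 -0.006 0 0 0 0;0 -0.006 0 0 0 0;0 -0.006 0 0 0 0;0 0 0 0 0 0",
)

```text
time: 19.8
ee_pos: [0.6555, 0.0293, 0.1319]
tcp_rot: [[0.02, 1.0, -0.0], [1.0, -0.02, -0.0], [-0.0, -0.0, -1.0]]
wrist_force: [0.1, -0.1, -1.9]
finger_gap: 0.167
gripper_force: 59.9
```

Call:
drive_tool(
  commands="-0.0002 -0.01 0 0 0 0;-0.0002 -0.01 0 0 0 0;-0.0002 -0.01 0 0 0 0;-0.0002 -0.01 0 0 0 0;-0.0002 -0.01 0 0 0 0",
)

```text
time: 20.3
ee_pos: [0.6545, -0.021, 0.1319]
tcp_rot: [[0.02, 1.0, 0.0], [1.0, -0.02, -0.0], [-0.0, 0.0, -1.0]]
wrist_force: [0.7, -1.0, -1.6]
finger_gap: 0.164
gripper_force: 59.9
```

Call:
drive_tool(
  commands="-0.0002 -0.01 0 0 0 0;-0.0002 -0.01 0 0 0 0;-0.0002 -0.01 0 0 0 0;-0.0002 -0.005 0 0 0 0;0 -0.005 0 0 0 0",
)

```text
time: 20.8
ee_pos: [0.6537, -0.0604, 0.1319]
tcp_rot: [[0.019, 1.0, -0.0], [1.0, -0.019, 0.0], [0.0, -0.0, -1.0]]
wrist_force: [-0.0, -0.5, -1.1]
finger_gap: 0.167
gripper_force: 59.9
```

Call:
drive_tool(
  commands="0 -0.004 0 0 0 0;0 -0.003 0 0 0 0;0 -0.002 0 0 0 0;0 -0.001 0 0 0 0;0 0 0 0 0 0",
)

```text
time: 21.3
ee_pos: [0.6537, -0.0699, 0.1319]
tcp_rot: [[0.019, 1.0, -0.0], [1.0, -0.019, 0.0], [0.0, -0.0, -1.0]]
wrist_force: [0.2, -0.7, -1.4]
finger_gap: 0.162
gripper_force: 59.9
```

Now creep until it meets the stop.

Call:
drive_tool(
  commands="0 -0.001 0 0 0 0;0 -0.001 0 0 0 0;0 -0.001 0 0 0 0;0 0 0 0 0 0;0 0 0 0 0 0",
)

```text
time: 21.8
ee_pos: [0.6536, -0.0722, 0.1318]
tcp_rot: [[0.019, 1.0, -0.0], [1.0, -0.019, 0.001], [0.001, -0.0, -1.0]]
wrist_force: [0.1, 5.5, -1.5]
finger_gap: 0.163
gripper_force: 59.9
```

Call:
drive_tool(
  commands="0 -0.001 0 0 0 0;0 -0.001 0 0 0 0;0 0 0 0 0 0;0 0 0 0 0 0;0 0 0 0 0 0",
)

```text
time: 22.3
ee_pos: [0.6536, -0.0725, 0.1317]
tcp_rot: [[0.019, 1.0, -0.001], [1.0, -0.019, 0.004], [0.004, -0.001, -1.0]]
wrist_force: [1.0, 16.4, -0.7]
finger_gap: 0.167
gripper_force: 60.0
```

Call:
drive_tool(
  commands="0 0 0 0 0 0;0 0 0 0 0 0;0 0 0 0 0 0;0 0 0.02 0 0 0;0 0 0.03 0 0 0",
  claw=0.04,
)

```text
time: 22.8
ee_pos: [0.6529, -0.0752, 0.1809]
tcp_rot: [[0.02, 1.0, -0.003], [1.0, -0.02, 0.0], [0.0, -0.003, -1.0]]
wrist_force: [0.0, 0.1, 0.6]
finger_gap: 0.47
gripper_force: 0.0
```

Call:
drive_tool(
  commands="0 0.01 0.03 0 0 0;-0.02 0.04 0.03 0 0 -4;-0.02 0.045 0.03 0 0 -4;-0.02 0.045 0 0 0 -4;-0.02 0.045 0 0 0 0",
)

```text
time: 23.3
ee_pos: [0.5772, 0.1022, 0.2669]
tcp_rot: [[0.23, 0.973, 0.002], [0.973, -0.23, 0.0], [0.001, 0.002, -1.0]]
wrist_force: [0.1, 0.7, -0.8]
finger_gap: 0.469
gripper_force: 0.0
```

Call:
drive_tool(
  commands="-0.01 0.045 0 0 0 0;0 0.03 0 0 0 0;0 0.01 0 0 0 0;0 0 0 0 0 0;0 0 0 0 0 0",
)

```text
time: 23.8
ee_pos: [0.568, 0.1851, 0.2656]
tcp_rot: [[0.227, 0.974, -0.0], [0.974, -0.227, -0.0], [-0.0, -0.0, -1.0]]
wrist_force: [-0.1, -1.0, -0.3]
finger_gap: 0.463
gripper_force: 0.0
```

Run:
```python
from bars import *
c=cap('wrist'); print(c['o']['ee_pos'],c['o']['tcp_rot'].round(3).tolist()); bars(c)
c=cap('scene'); save(c,'s6.png'); bars(c); bars(c,.068); brass(c)
```

```text
[0.56801675 0.18509208 0.26564031] [[0.227, 0.974, -0.0], [0.974, -0.227, -0.0], [-0.0, -0.0, -1.0]]
cop [310. 249.] 3024 (array([545., 134.]), [np.float64(14.5), np.float64(217.2)], np.float32(76.0))
cop [334. 294.] 568 (array([548.8, 135.8]), [np.float64(18.5), np.float64(216.1)], np.float32(75.8))
cop [261. 321.] 212 (array([655.9, -64.2]), [np.float64(14.5), np.float64(66.4)], np.float32(87.9))
cop [205. 325.] 271 (array([ 654.9, -203.1]), [np.float64(15.7), np.float64(91.9)], np.float32(88.1))
brass [428. 259.] [0.458 0.418 0.02 ]
brass [433. 276.] [0.521 0.419 0.02 ]
```

Call:
drive_tool(
  commands="-0.006 0.015 -0.03 0 0 -0.9;0 0 -0.03 0 0 0;0 0 -0.03 0 0 0;0 0 -0.03 0 0 0;0 0 -0.03 0 0 0",
)

```text
time: 24.4
ee_pos: [0.5621, 0.2, 0.1147]
tcp_rot: [[0.243, 0.97, 0.0], [0.97, -0.243, -0.0], [0.0, 0.0, -1.0]]
wrist_force: [-0.6, -0.1, -0.4]
finger_gap: 0.472
gripper_force: 0.0
```

Call:
drive_tool(
  commands="0 0 -0.02 0 0 0;0 0 0 0 0 0;0 0 0 0 0 0;0 0 0 0 0 0;0 0 0 0 0 0",
)

```text
time: 24.9
ee_pos: [0.5624, 0.2011, 0.0971]
tcp_rot: [[0.242, 0.97, 0.002], [0.97, -0.242, 0.001], [0.001, 0.002, -1.0]]
wrist_force: [-0.6, 0.4, 1.5]
finger_gap: 0.469
gripper_force: 0.0
```

Call:
drive_tool(
  commands="0 0 -0.01 0 0 0;0 0 -0.008 0 0 0;0 0 0 0 0 0;0 0 0 0 0 0;0 0 0 0 0 0",
)

```text
time: 25.4
ee_pos: [0.5619, 0.2012, 0.0778]
tcp_rot: [[0.242, 0.97, 0.0], [0.97, -0.242, 0.0], [0.0, 0.0, -1.0]]
wrist_force: [-0.9, -0.5, -0.1]
finger_gap: 0.469
gripper_force: 0.0
```

Call:
drive_tool(
  commands="0 0 0 0 0 0;0 0 0 0 0 0;0 0 0 0 0 0;0 0 0 0 0 0;0 0 0 0 0 0",
  claw=0.0,
)

```text
time: 25.9
ee_pos: [0.562, 0.2013, 0.0782]
tcp_rot: [[0.242, 0.97, 0.001], [0.97, -0.242, 0.0], [0.0, 0.001, -1.0]]
wrist_force: [-0.7, 0.1, 5.8]
finger_gap: 0.163
gripper_force: 60.3
```

Call:
drive_tool(
  commands="0 0 0 0 0 0;0 0 0.01 0 0 0;0 0 0.02 0 0 0;0 0 0.02 0 0 0;0 0 0.02 0 0 0",
)

```text
time: 26.4
ee_pos: [0.5616, 0.2011, 0.1488]
tcp_rot: [[0.242, 0.97, -0.0], [0.97, -0.242, -0.0], [-0.0, -0.0, -1.0]]
wrist_force: [-0.2, -0.1, -1.0]
finger_gap: 0.164
gripper_force: 59.6
```

Run:
```python
from held import *
c=cap('wrist'); held(c,.54,.6); print(get_obs()['ee_pos'],get_obs()['tcp_rot'].round(3).tolist())
```

```text
6420 y 0.1453 0.2428
[[151.4, 548.6, 86.6], [163.6, 551.2, 86.7], [175.8, 554.1, 86.8], [188.0, 556.7, 86.9], [200.2, 560.1, 86.9], [212.4, 563.5, 87.0], [224.5, 566.2, 87.0], [236.7, 568.8, 87.0]]
dx/dy [0.2424 0.5116] dz/dy [0.0047 0.086 ]
[0.56284579 0.20152754 0.15201963] [[0.242, 0.97, 0.004], [0.97, -0.242, 0.001], [0.002, 0.004, -1.0]]
```

Call:
drive_tool(
  commands="-0.01 -0.02 0 0 0 4;-0.01 -0.02 0 0 0 4;-0.01 -0.03 0 0 0 4;-0.006 -0.03 0 0 0 0.8;0 -0.007 -0.006 0 0 0",
)

```text
time: 26.95
ee_pos: [0.5253, 0.0922, 0.1421]
tcp_rot: [[0.022, 1.0, 0.0], [1.0, -0.022, -0.0], [-0.0, 0.0, -1.0]]
wrist_force: [1.4, 0.0, -0.5]
finger_gap: 0.166
gripper_force: 59.6
```

Call:
drive_tool(
  commands="0 0 -0.006 0 0 0;0 0 -0.005 0 0 0;0 0 0 0 0 0;0 0 0 0 0 0;0 0 0 0 0 0",
)

```text
time: 27.45
ee_pos: [0.5259, 0.0947, 0.1308]
tcp_rot: [[0.02, 1.0, 0.0], [1.0, -0.02, 0.0], [0.0, 0.0, -1.0]]
wrist_force: [-0.4, -0.2, -1.6]
finger_gap: 0.166
gripper_force: 59.6
```

```bash
python3 al.py .525; python3 -c "
from h import *
print(get_obs()['tcp_rot'].round(3).tolist())"
```

```text
bar
[np.float64(-0.07), np.float64(0.5238), np.float64(0.0167), np.float64(0.0664)]
[np.float64(-0.05), np.float64(0.524), np.float64(0.0187), np.float64(0.068)]
[np.float64(-0.03), np.float64(0.5263), np.float64(0.0154), np.float64(0.0687)]
[np.float64(-0.01), np.float64(0.5251), np.float64(0.017), np.float64(0.0692)]
[np.float64(0.01), np.float64(0.5254), np.float64(0.0191), np.float64(0.0679)]
[np.float64(0.03), np.float64(0.5253), np.float64(0.0163), np.float64(0.0676)]
[np.float64(0.05), np.float64(0.5245), np.float64(0.0135), np.float64(0.0688)]
[np.float64(0.07), np.float64(0.5259), np.float64(0.0173), np.float64(0.0669)]
[np.float64(0.11), np.float64(0.5285), np.float64(0.0137), np.float64(0.0691)]
[np.float64(0.13), np.float64(0.5266), np.float64(0.0188), np.float64(0.0677)]
front -0.08217249575172189
tube
[np.float64(-0.14), np.float64(0.5258), np.float64(0.038), np.float64(0.0754)]
[np.float64(-0.132), np.float64(0.5238), np.float64(0.0291), np.float64(0.0742)]
[np.float64(-0.124), np.float64(0.5251), np.float64(0.0261), np.float64(0.0755)]
[np.float64(-0.116), np.float64(0.5241), np.float64(0.0226), np.float64(0.0751)]
[np.float64(-0.108), np.float64(0.5234), np.float64(0.0313), np.float64(0.0761)]
[np.float64(-0.1), np.float64(0.5217), np.float64(0.0384), np.float64(0.0774)]
[0.52589674 0.09460113 0.1308763 ] [ 0.05839437  0.79093445 -1.19041141]
[[0.02, 1.0, 0.0], [1.0, -0.02, 0.0], [0.0, 0.0, -1.0]]
```

Aligned the same way as the first bar; feed it.

Call:
drive_tool(
  commands="0 -0.008 0.001 0 0 0;0 -0.008 0 0 0 0;0 -0.008 0 0 0 0;0 -0.008 0 0 0 0;0 -0.008 0 0 0 0",
)

```text
time: 28.0
ee_pos: [0.5258, 0.0533, 0.1318]
tcp_rot: [[0.021, 1.0, -0.0], [1.0, -0.021, -0.0], [-0.0, -0.0, -1.0]]
wrist_force: [-0.5, -0.1, -0.1]
finger_gap: 0.166
gripper_force: 59.6
```

Call:
drive_tool(
  commands="-0.0002 -0.006 0 0 0 0;-0.0002 -0.006 0 0 0 0;0 -0.006 0 0 0 0;0 -0.006 0 0 0 0;0 0 0 0 0 0",
)

```text
time: 28.5
ee_pos: [0.5254, 0.0296, 0.1318]
tcp_rot: [[0.021, 1.0, -0.0], [1.0, -0.021, -0.0], [-0.0, -0.0, -1.0]]
wrist_force: [-0.0, -0.7, -1.4]
finger_gap: 0.169
gripper_force: 59.6
```

Call:
drive_tool(
  commands="-0.0002 -0.01 0 0 0 0;-0.0002 -0.01 0 0 0 0;-0.0002 -0.01 0 0 0 0;-0.0002 -0.01 0 0 0 0;-0.0002 -0.01 0 0 0 0",
)

```text
time: 29.0
ee_pos: [0.5243, -0.0208, 0.1318]
tcp_rot: [[0.021, 1.0, -0.0], [1.0, -0.021, -0.0], [-0.0, -0.0, -1.0]]
wrist_force: [1.0, -0.2, -1.5]
finger_gap: 0.165
gripper_force: 59.6
```

Call:
drive_tool(
  commands="-0.0002 -0.01 0 0 0 0;-0.0002 -0.01 0 0 0 0;-0.0002 -0.01 0 0 0 0;-0.0002 -0.005 0 0 0 0;0 -0.003 0 0 0 0",
)

```text
time: 29.5
ee_pos: [0.5235, -0.0584, 0.1317]
tcp_rot: [[0.021, 1.0, -0.0], [1.0, -0.021, 0.0], [0.0, -0.0, -1.0]]
wrist_force: [-0.7, -0.3, -1.7]
finger_gap: 0.163
gripper_force: 59.6
```

Call:
drive_tool(
  commands="0 -0.002 0 0 0 0;0 -0.002 0 0 0 0;0 -0.001 0 0 0 0;0 -0.001 0 0 0 0;0 0 0 0 0 0",
)

```text
time: 30.0
ee_pos: [0.5236, -0.0638, 0.1318]
tcp_rot: [[0.021, 1.0, -0.0], [1.0, -0.021, 0.0], [0.0, -0.0, -1.0]]
wrist_force: [0.4, 0.2, -1.3]
finger_gap: 0.167
gripper_force: 59.6
```

Call:
drive_tool(
  commands="0 -0.001 0 0 0 0;0 -0.001 0 0 0 0;0 -0.001 0 0 0 0;0 0 0 0 0 0;0 0 0 0 0 0",
)

```text
time: 30.5
ee_pos: [0.5236, -0.0668, 0.1317]
tcp_rot: [[0.021, 1.0, -0.0], [1.0, -0.021, 0.0], [0.0, -0.0, -1.0]]
wrist_force: [-0.5, 0.3, 0.1]
finger_gap: 0.166
gripper_force: 59.6
```

Call:
drive_tool(
  commands="0 -0.001 0 0 0 0;0 -0.001 0 0 0 0;0 -0.001 0 0 0 0;0 0 0 0 0 0;0 0 0 0 0 0",
)

```text
time: 31.0
ee_pos: [0.5234, -0.0693, 0.1317]
tcp_rot: [[0.021, 1.0, -0.0], [1.0, -0.021, 0.001], [0.001, -0.0, -1.0]]
wrist_force: [0.7, 6.1, -0.1]
finger_gap: 0.163
gripper_force: 59.6
```

Call:
drive_tool(
  commands="0 -0.001 0 0 0 0;0 -0.001 0 0 0 0;0 0 0 0 0 0;0 0 0 0 0 0;0 0 0 0 0 0",
)

```text
time: 31.5
ee_pos: [0.5231, -0.0696, 0.1314]
tcp_rot: [[0.021, 1.0, -0.002], [1.0, -0.021, 0.004], [0.004, -0.002, -1.0]]
wrist_force: [-0.0, 20.8, -0.3]
finger_gap: 0.166
gripper_force: 59.7
```

Call:
drive_tool(
  commands="0 0 0 0 0 0;0 0 0 0 0 0;0 0 0 0 0 0;0 0 0.03 0 0 0;0 0 0.04 0 0 0",
  claw=0.04,
)

```text
time: 32.0
ee_pos: [0.5228, -0.0719, 0.2013]
tcp_rot: [[0.021, 1.0, -0.004], [1.0, -0.021, 0.001], [0.001, -0.004, -1.0]]
wrist_force: [0.5, -0.6, 0.6]
finger_gap: 0.468
gripper_force: 0.0
```

Call:
drive_tool(
  commands="0 0 0.04 0 0 0;0 0 0.04 0 0 0;0 0 0.04 0 0 0;0 0 0.035 0 0 0;0 0 0 0 0 0",
  claw=0.0,
)

```text
time: 32.5
ee_pos: [0.5247, -0.0723, 0.3616]
tcp_rot: [[0.021, 1.0, 0.008], [1.0, -0.021, -0.002], [-0.002, 0.008, -1.0]]
wrist_force: [0.5, -0.6, -0.6]
finger_gap: -0.004
gripper_force: 0.0
```

Run:
```python
from bars import *
c=cap('scene'); save(c,'s7.png'); bars(c); bars(c,.068); brass(c); print(get_obs()['ee_pos'])
Q=cloud(c)
for x0 in (.55,.62):
  k=Q[(abs(Q[...,0]-x0)<.04)&(Q[...,1]<-.25)&(Q[...,1]>-.33)&(Q[...,2]>.13)&(Q[...,2]<.24)]
  print('lid',len(k),np.polyfit(k[:,2],k[:,1],1),np.percentile(k[:,2],99.5))
c=cap('wrist'); P=cloud(c); k=P[(abs(P[...,0]-.585)<.1)&(P[...,2]>.19)&(P[...,2]<.24)&(P[...,1]<-.25)&(P[...,1]>-.4)]
print(len(k), np.percentile(k,[2,50,98],axis=0).round(3).tolist() if len(k) else '')
save(c,'w7.png')
```

```text
cop [261. 281.] 181 (array([526.1, -60. ]), [np.float64(16.8), np.float64(65.0)], np.float32(92.7))
cop [209. 284.] 246 (array([ 523.9, -200.2]), [np.float64(16.4), np.float64(92.9)], np.float32(88.6))
cop [260. 321.] 212 (array([656.6, -64.3]), [np.float64(16.2), np.float64(66.8)], np.float32(90.3))
cop [205. 325.] 270 (array([ 654.5, -203.1]), [np.float64(13.5), np.float64(91.3)], np.float32(87.2))
brass [428. 259.] [0.458 0.418 0.019]
brass [433. 276.] [0.521 0.419 0.021]
[ 0.52400888 -0.07216728  0.35884388]
lid 642 [-0.24774578 -0.24315415] 0.2256585139911873
lid 698 [-0.24802021 -0.2443803 ] 0.22548423636400775
0
```

View pics/w7.png

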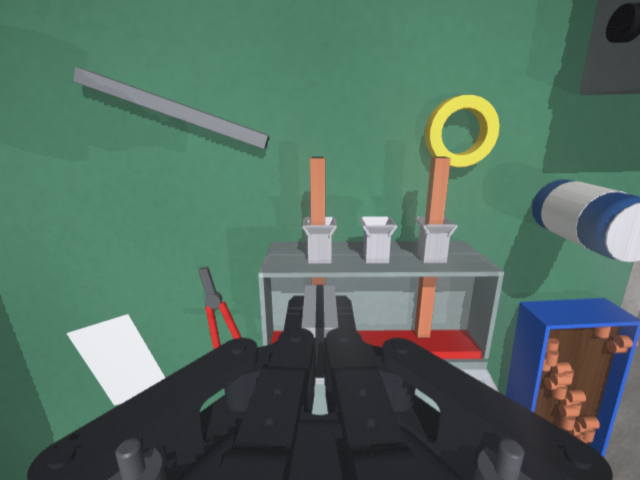

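Both bars are home through the outer tubes (u = 318 and 437), and the chamber is otherwise empty. Going over and behind the lid now.

Call:
drive_tool(
  commands="0.012 -0.04 0 0 0 0;0.012 -0.04 0 0 0 0;0.012 -0.04 0 0 0 0;0.012 -0.04 0 0 0 0;0.014 -0.04 0 0 0 0",
)

```text
time: 33.1
ee_pos: [0.5854, -0.2736, 0.3548]
tcp_rot: [[0.021, 1.0, -0.003], [1.0, -0.021, 0.001], [0.001, -0.003, -1.0]]
wrist_force: [0.6, 1.0, 0.3]
finger_gap: 0.002
gripper_force: 0.0
```

Call:
drive_tool(
  commands="0 -0.04 0 0 0 0;0 -0.018 0 0 0 0;0 0 0 0 0 0;0 0 0 0 0 0;0 0 0 0 0 0",
)

```text
time: 33.6
ee_pos: [0.5857, -0.3285, 0.3565]
tcp_rot: [[0.02, 1.0, -0.0], [1.0, -0.02, 0.001], [0.001, -0.0, -1.0]]
wrist_force: [0.5, 0.2, 0.1]
finger_gap: 0.001
gripper_force: 0.0
```

Run:
```python
from h import *
c=cap('wrist'); P=cloud(c); print(get_obs()['ee_pos'])
save(c,'w8.png')
v,u=np.mgrid[0:480,0:640]
k=P[(abs(P[...,0]-.585)<.11)&(P[...,2]>.17)&(P[...,2]<.245)&(P[...,1]<-.25)&(P[...,1]>-.31)&(abs(P[...,0]-.586)>.04)]
print(len(k), np.percentile(k,[2,50,98],axis=0).round(3).tolist() if len(k) else '')
```

```text
[ 0.58573751 -0.32848783  0.3567872 ]
8688 [[0.478, -0.306, 0.172], [0.544, -0.288, 0.211], [0.692, -0.28, 0.224]]
```

View pics/w8.png

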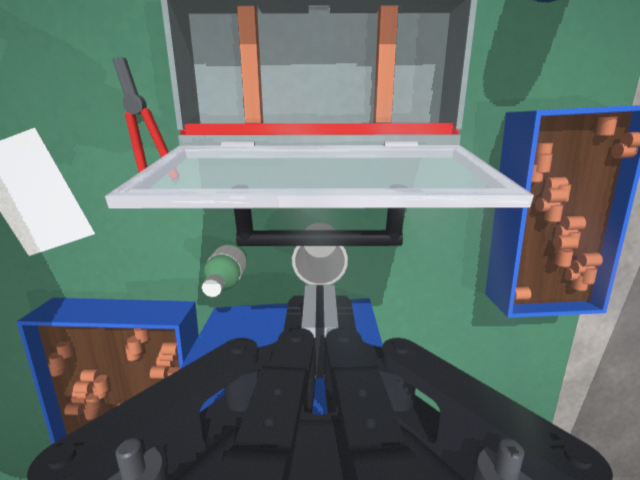

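The wrist view shows the lid's top edge at v≈203, the handle at v≈238 behind it, and the fingertips further back. Lower them behind the edge, then push.

Call:
drive_tool(
  commands="0 -0.002 -0.02 0 0 0;0 0 -0.02 0 0 0;0 0 -0.02 0 0 0;0 0 -0.015 0 0 0;0 0 0 0 0 0",
)

```text
time: 34.15
ee_pos: [0.5852, -0.3308, 0.2798]
tcp_rot: [[0.02, 1.0, -0.003], [1.0, -0.02, 0.002], [0.002, -0.003, -1.0]]
wrist_force: [0.2, 0.0, -0.1]
finger_gap: 0.002
gripper_force: 0.0
```

Call:
drive_tool(
  commands="0 0.005 0 0 0 0;0 0.005 0 0 0 0;0 0.005 0 0 0 0;0 0.005 0 0 0 0;0 0 0 0 0 0",
)

```text
time: 34.65
ee_pos: [0.5857, -0.3111, 0.2822]
tcp_rot: [[0.02, 1.0, 0.0], [1.0, -0.02, -0.0], [-0.0, 0.0, -1.0]]
wrist_force: [0.4, 0.1, 0.7]
finger_gap: 0.001
gripper_force: 0.0
```

Call:
drive_tool(
  commands="0 0.006 0.001 0 0 0;0 0.006 0.001 0 0 0;0 0.006 0.001 0 0 0;0 0.006 0.001 0 0 0;0 0 0 0 0 0",
)

```text
time: 35.15
ee_pos: [0.5856, -0.2869, 0.2859]
tcp_rot: [[0.02, 1.0, -0.0], [1.0, -0.02, 0.001], [0.001, -0.0, -1.0]]
wrist_force: [-0.4, -0.0, 0.3]
finger_gap: -0.005
gripper_force: 0.0
```

Call:
drive_tool(
  commands="0 0.006 0 0 0 0;0 0.006 0 0 0 0;0 0.006 0 0 0 0;0 0.006 0 0 0 0;0 0.006 0 0 0 0",
)

```text
time: 35.65
ee_pos: [0.5854, -0.2572, 0.2855]
tcp_rot: [[0.021, 1.0, -0.001], [1.0, -0.021, 0.0], [0.0, -0.001, -1.0]]
wrist_force: [0.3, -3.8, -1.3]
finger_gap: -0.001
gripper_force: 1.2
```

```bash
cat > lid.py <<'E'
from h import *
c=cap('scene'); P=cloud(c); s=cv2.cvtColor(c['pixels'],cv2.COLOR_RGB2HSV)[...,1]
for x0 in (.52,.65):
    k=P[(abs(P[...,0]-x0)<.035)&(P[...,1]<-.13)&(P[...,1]>-.34)&(P[...,2]>.104)&(P[...,2]<.25)&(s<110)]
    a=np.degrees(np.arctan2(k[:,2]-.1,k[:,1]+.266)); print(x0,len(k),'lid deg',np.percentile(a,[10,50,90]).round(1))
o=get_obs();print(o['ee_pos'],o['wrist_force'],o['time']); save(c,'lid.png')
E
python3 lid.py; python3 -c "
import cv2;i=cv2.imread('pics/lid.png')[180:400,100:340];cv2.imwrite('pics/lidc.png',cv2.resize(i,None,fx=2.5,fy=2.5))"
```

```text
0.52 137 lid deg [76.4 77.9 82.2]
0.65 279 lid deg [ 78.   84.6 102.7]
[ 0.58545603 -0.25644442  0.28552048] [ 0.37712551 -0.8977431  -1.20424037] 35.7
```

View pics/lidc.png

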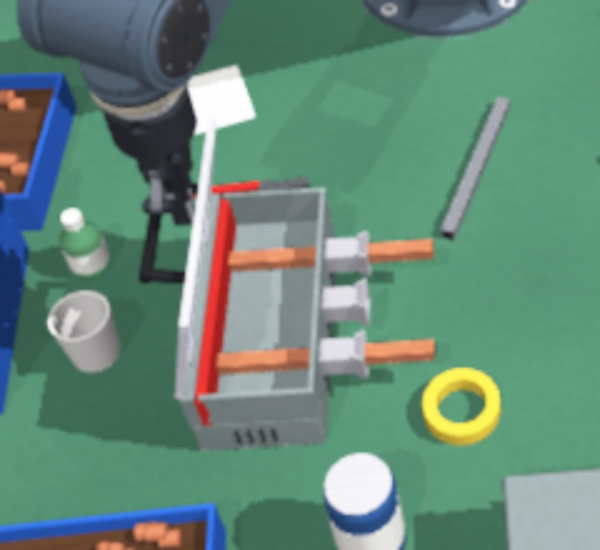

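The lid is now tipping forward at about 78°. Following its arc.

Call:
drive_tool(
  commands="0 0.006 -0.0015 0 0 0;0 0.006 -0.0015 0 0 0;0 0.006 -0.0015 0 0 0;0 0.006 -0.002 0 0 0;0 0.006 -0.002 0 0 0",
)

```text
time: 36.2
ee_pos: [0.5855, -0.2273, 0.277]
tcp_rot: [[0.021, 1.0, -0.0], [1.0, -0.021, 0.0], [0.0, -0.0, -1.0]]
wrist_force: [-0.2, -3.2, 0.2]
finger_gap: -0.001
gripper_force: 1.0
```

Call:
drive_tool(
  commands="0 0.005 -0.003 0 0 0;0 0.005 -0.003 0 0 0;0 0.005 -0.003 0 0 0;0 0.005 -0.004 0 0 0;0 0.005 -0.004 0 0 0",
)

```text
time: 36.7
ee_pos: [0.5856, -0.2024, 0.26]
tcp_rot: [[0.021, 1.0, 0.0], [1.0, -0.021, 0.0], [0.0, 0.0, -1.0]]
wrist_force: [0.7, -1.6, 1.4]
finger_gap: -0.002
gripper_force: 0.9
```

Call:
drive_tool(
  commands="0 0.005 -0.004 0 0 0;0 0.004 -0.004 0 0 0;0 0.004 -0.005 0 0 0;0 0.004 -0.005 0 0 0;0 0.004 -0.005 0 0 0",
)

```text
time: 37.2
ee_pos: [0.5856, -0.1815, 0.2368]
tcp_rot: [[0.021, 1.0, -0.0], [1.0, -0.021, -0.0], [-0.0, -0.0, -1.0]]
wrist_force: [1.3, -1.5, -0.2]
finger_gap: -0.0
gripper_force: 0.8
```

```bash
python3 lid.py
```

```text
0.52 417 lid deg [33.9 42.3 79.8]
0.65 1039 lid deg [35.  39.6 64.8]
[ 0.58525488 -0.18094832  0.23589482] [ 1.91937078 -0.9594737  -0.40395282] 37.25
```

Call:
drive_tool(
  commands="0 0.003 -0.005 0 0 0;0 0.003 -0.005 0 0 0;0 0.002 -0.005 0 0 0;0 0.002 -0.004 0 0 0;0 0 0 0 0 0",
)

```text
time: 37.75
ee_pos: [0.5854, -0.1715, 0.2175]
tcp_rot: [[0.021, 1.0, -0.001], [1.0, -0.021, 0.0], [0.0, -0.001, -1.0]]
wrist_force: [-0.6, 0.2, 0.3]
finger_gap: 0.004
gripper_force: 0.0
```

Call:
drive_tool(
  commands="0 0.002 -0.004 0 0 0;0 0.002 -0.004 0 0 0;0 0.001 -0.004 0 0 0;0 0 0 0 0 0;0 0 0 0 0 0",
)

```text
time: 38.25
ee_pos: [0.5855, -0.1667, 0.206]
tcp_rot: [[0.021, 1.0, -0.001], [1.0, -0.021, 0.0], [0.0, -0.001, -1.0]]
wrist_force: [0.7, -0.6, -0.5]
finger_gap: -0.0
gripper_force: 0.0
```

```bash
python3 lid.py
```

```text
0.52 592 lid deg [16.7 23.3 61.6]
0.65 1363 lid deg [17.2 23.  55.5]
[ 0.58552549 -0.16676851  0.20618411] [-0.36494441 -1.1439045  -0.17664347] 38.3
```

Call:
drive_tool(
  commands="0 0 0.03 0 0 0;0 0 0.04 0 0 0;0 -0.011 0 0 0 0;0 0 0 0 0 0;0 0 0 0 0 0",
)

```text
time: 38.8
ee_pos: [0.5851, -0.1778, 0.2752]
tcp_rot: [[0.021, 1.0, -0.002], [1.0, -0.021, 0.001], [0.001, -0.002, -1.0]]
wrist_force: [0.4, -0.3, 0.6]
finger_gap: -0.001
gripper_force: 0.0
```

Call:
drive_tool(
  commands="0 0 -0.01 0 0 0;0 0 -0.01 0 0 0;0 0 -0.01 0 0 0;0 0 -0.005 0 0 0;0 0.002 -0.003 0 0 0",
)

```text
time: 39.3
ee_pos: [0.5854, -0.1757, 0.2374]
tcp_rot: [[0.021, 1.0, -0.001], [1.0, -0.021, 0.0], [0.0, -0.001, -1.0]]
wrist_force: [-1.0, 0.7, 2.3]
finger_gap: 0.005
gripper_force: 0.7
```

Call:
drive_tool(
  commands="0 0.002 -0.003 0 0 0;0 0 -0.003 0 0 0;0 0 -0.002 0 0 0;0 0 0 0 0 0;0 0 0 0 0 0",
)

```text
time: 39.8
ee_pos: [0.5855, -0.174, 0.2302]
tcp_rot: [[0.021, 1.0, -0.0], [1.0, -0.021, -0.0], [-0.0, -0.0, -1.0]]
wrist_force: [0.3, 0.2, -0.4]
finger_gap: 0.003
gripper_force: 0.0
```

Call:
drive_tool(
  commands="0 0 -0.002 0 0 0;0 0 -0.001 0 0 0;0 0 -0.001 0 0 0;0 0 0 0 0 0;0 0 0 0 0 0",
)

```text
time: 40.3
ee_pos: [0.5856, -0.1739, 0.2262]
tcp_rot: [[0.021, 1.0, -0.0], [1.0, -0.021, -0.0], [-0.0, -0.0, -1.0]]
wrist_force: [0.1, 0.4, 0.1]
finger_gap: 0.0
gripper_force: 0.4
```

Call:
drive_tool(
  commands="0 0 -0.001 0 0 0;0 0 -0.001 0 0 0;0 0 0 0 0 0;0 0 0 0 0 0;0 0 0 0 0 0",
)

```text
time: 40.8
ee_pos: [0.5857, -0.1738, 0.2253]
tcp_rot: [[0.021, 1.0, 0.001], [1.0, -0.021, -0.0], [-0.0, 0.001, -1.0]]
wrist_force: [-3.7, 2.7, 12.0]
finger_gap: -0.003
gripper_force: 5.7
```

Call:
drive_tool(
  commands="0 0 -0.001 0 0 0;0 0 0 0 0 0;0 0 0 0 0 0;0 0 0 0 0 0;0 0 0 0 0 0",
)

```text
time: 41.3
ee_pos: [0.5857, -0.1739, 0.2252]
tcp_rot: [[0.021, 1.0, 0.001], [1.0, -0.021, -0.0], [-0.0, 0.001, -1.0]]
wrist_force: [-6.9, 3.1, 18.7]
finger_gap: 0.0
gripper_force: 9.4
```

Call:
drive_tool(
  commands="0 0 0.02 0 0 0;0 0 0.04 0 0 0;0 0 0.04 0 0 0;0 0 0.04 0 0 0;0 0 0.04 0 0 0",
)

```text
time: 41.8
ee_pos: [0.5852, -0.1738, 0.4047]
tcp_rot: [[0.021, 1.0, -0.0], [1.0, -0.021, -0.0], [-0.0, -0.0, -1.0]]
wrist_force: [0.6, -0.6, -0.2]
finger_gap: 0.003
gripper_force: 0.0
```

Call:
drive_tool(
  commands="-0.02 0.04 0 0 0 0;-0.02 0.04 0 0 0 0;-0.02 0.04 0 0 0 0;-0.01 0.04 0 0 0 0;0 0 0 0 0 0",
)

```text
time: 42.3
ee_pos: [0.5143, -0.0106, 0.4036]
tcp_rot: [[0.018, 1.0, 0.0], [1.0, -0.018, 0.001], [0.001, 0.0, -1.0]]
wrist_force: [0.7, -0.8, 0.2]
finger_gap: -0.001
gripper_force: 0.0
```

```bash
python3 - <<'E'
from bars import *
c=cap('scene'); save(c,'fin.png'); bars(c,.068); brass(c)
P=cloud(c); s=hsv(c)[...,1]
for x0 in (.52,.65):
    k=P[(abs(P[...,0]-x0)<.03)&(P[...,1]<-.15)&(P[...,1]>-.25)&(P[...,2]>.09)&(P[...,2]<.125)&(s<110)]
    print(x0,len(k),np.polyfit(k[:,1],k[:,2],1).round(3),np.median(k[:,2]))
E
python3 -c "
import cv2;i=cv2.imread('pics/fin.png')[180:400,90:490];cv2.imwrite('pics/finc.png',cv2.resize(i,None,fx=2,fy=2))"
```

```text
cop [261. 281.] 182 (array([527.6, -60.5]), [np.float64(17.1), np.float64(65.2)], np.float32(89.9))
cop [261. 321.] 216 (array([655.5, -64.2]), [np.float64(14.8), np.float64(66.4)], np.float32(87.3))
brass [428. 259.] [0.458 0.417 0.02 ]
brass [433. 276.] [0.521 0.42  0.02 ]
0.52 573 [0.012 0.11 ] 0.10769795563835394
0.65 773 [0.012 0.11 ] 0.10750779599855176
```

View pics/finc.png

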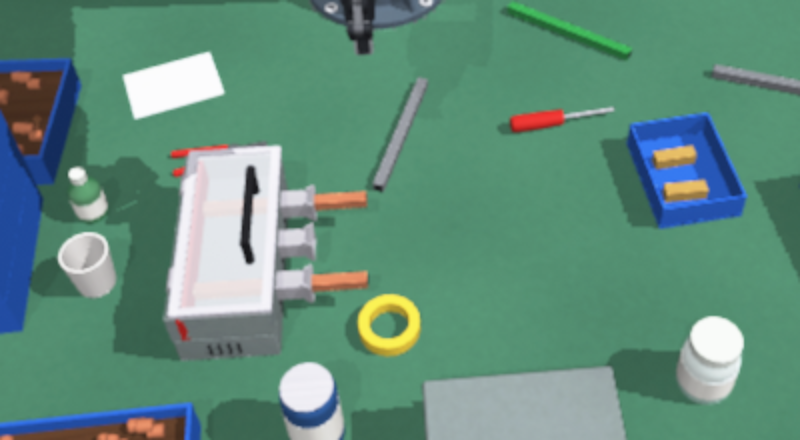

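The lid is level and closed, both bars stand about 70 mm out of the tube mouths at (340,200) and (340,282), and both offcuts are in the tray at (675,157) and (685,190). Handing in.

```bash
python3 -c "
from rig import *
print(job_done())"
```

```text
the job is handed in; nothing more can be done
None
```

The job is handed in: both offcuts are in the tray, both copper bars present are fed home against the red stop, and the lid is closed; it took about 42 s of the 208 s.

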